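Start the rice cooker: shut the lid, tap menu, tap start

ROBOT

A 7-joint arm with a two-finger parallel gripper is mounted at the origin on the work surface. World frame = base frame: x ahead of the robot, y to its left, z up, the work surface at z = 0. Lengths are in m, angles in rad, forces in N, time in s.
With the tool pointing down it reaches from about 0.4 to 0.9 m from the base axis. Payload 5.6 kg.
Tool frame: the origin (TCP) lies at the very end of the fingers, on their centre line; the grasp point (between the pads) lies 19 mm behind it; z points along the fingers, y is the line along which they close (so a half turn about z gives the same grasp; the last joint's range is limited). The gripper opens to 92 mm and grips with 3 to 60 N. Pads are 20 mm wide; open, the fingers measure 128 mm over their backs; the gripper's body (75 mm by 189 mm) begins 69 mm behind the grasp point.
Start: joints at [-1.304, 0.468, -0.012, 1.603, 0.006, 1.071, -0.056], TCP at [0.198, 0.619, 0.215] pointing down, gripper open.
Joint ranges: [-2.53, 2.53], [-0.31, 2.02], [-1.57, 1.55], [0.28, 2.44], [-1.29, 4.43], [0.15, 1.84], [-2.92, 2.92]. Speed limits (rad/s): [2.57, 2.57, 3.14, 3.14, 3.14, 3.14, 3.14].

INTERFACE

Orientations are given as a unit quaternion [x, y, z, w].
In Python, from rig import monitor, imaging, ticket, spotter gives the robot as it stands.
- The arm moves only by the tool arm_command, never from a script. Its argument "targets" is a list that holds one entry, the list of rows, each a list of 7 numbers: the shift along the tool's x, y, z in m, then the turn, a rotation vector about the tool's x, y, z in degrees, then the finger opening in m, from 0 to 0.0919. A call has 1 to 20 rows; each row shifts and turns the commanded pose from where the row before left it, along the tool's axes as they then stand; what a row does not reach is not made up. A row lasts 1/8 s, in which the tool goes at most 62.5 mm and 10.7 degrees, less where a joint would pass 70% of its speed; a pose out of reach is approached as far as the arm can. A call with a gripper value outside its range is refused whole. The fingers move at their own pace and stop on an object; "grip_force" is the grip in N (left out, the last holds). Time passes only in rows, so rows that do not move let the fingers close. It gives the time, the measured TCP pose, the force, the opening and the grip force at its end, in the units of the state.
- monitor.observe(): the state, without advancing time (a new reading comes with each control period).
- imaging.grab_frame(name): name is "side" or "top"; returns a dict with "frame" (384x512x3 uint8, red, green, blue), "K" (3x3 intrinsics, pixels), "eye" and "orientation" of the camera in the world. Camera axes: x right, y down, z forward; pixel columns grow to the right and rows downward; lengths in m; the calibration is good to about 2 mm. A picture is of the moment at which its call begins. There is no depth.
- ticket.finish_job(): hands the job in; it is judged then, once.
Trained networks look in the newest picture that a camera, given by its name, has taken for a name from the list of things; names that differ only in an ending like _2 or _b are one class to them, and where a whole thing is asked for, a point or a joint stands for the part that bears it (a point fixed in the world has none). Each returns a list of dicts, best first, with "score" (0 to 1); they miss things now and then, are a little off and sometimes report something else, mostly with a low value. They report only what shows in the picture. A call takes as long as a camera call.
- spotter.spot_in(camera, target): "extent" ([left, top, right, bottom] as shares, 0 to 1, of the picture: columns of its width, rows of its height, round what is visible of it).
- spotter.landmark_of(camera, target): "location" ([row, column] as shares, 0 to 1, of the picture: columns of its width, rows of its height: a listed point, or the origin of a listed thing).
The state is a dict: "time_s": time; "joints": joint angles; "joint_vel": joint speeds; "joint_efforts": joint torques, N m; "tool_pos": TCP position; "eef_rot": TCP orientation; "ft_force": force on the tool from outside, world axes, zero at the start; "torque": the same for the moment, N m; "grip_width": opening from 0.0 (shut) to 1.0 (fully open); "gripper_force": force on a finger pad.
Only numpy, scipy, OpenCV 4.12 (cv2) and the standard library are available. Lean on these libraries where they do the work, as an engineer would, in place of code of your own. Each camera call takes 0.05 s, during which the arm holds its last target. There are 200 camera calls.

TASK

Get the rice cooker going on the counter. With the fingertips, push the ajar lid of the rice cooker fully shut, then tap the menu key (the small round key, just right of the middle of the front panel as you face it) until it goes down and let it spring back, and then tap the start key (the large round key at the right-hand end) in the same way. Touch everything lightly; do not press the square timer key or the oblong cancel key, press no key while the lid is open, do not lift the lid any wider, and leave the crockery, jars and utensils around the cooker where they stand.

Things in the scene. Friction and masses are not known exactly. Their poses are not given: they have to be found in the camera images.
- cooker: White rice cooker with a steel band, 310 mm deep (x), 240 wide (y), 200 high with the lid shut; does not move. Origin: centre of the underside. x points from the front (key panel, towards the robot) to the rear (lid hinge), y to the left as one faces the front, z up. The front 100 mm of its top is the sloping key panel (134 mm high at its front edge, 159 at its rear edge), the rest is the lid.
- lid (a joint): Opening angle of the lid, rad: 0 fully shut (hard stop), grows as the front edge rises; starts ajar, 0.22 to 0.42. The hinge is stiff: the lid stays where it is left and goes down with about 3 N on its front part; over the last 0.033 rad a soft gasket pushes back, so that it takes some 10 N in all to reach the stop. The lid stays shut when let go.
- lid_front (a point): Point to push: on the lid's top face and centre line, 155 mm before the hinge axis, 30 mm above it (lid's frame; z: the lid's outward normal), 27 mm behind the front edge. Lid: white, 186 mm deep, 228 wide; a steam vent cap (48 mm across, 5 high) 105 mm behind this point; a lip 70 mm wide sticks out 13 mm at the front edge. Lid shut: point at x -0.020, y 0, z 0.196 in the cooker's frame.
- lid_hinge (a point): Middle of the lid's hinge axis (which runs along the cooker's y) at the rear of the cooker, at x 0.135, y 0, z 0.166 in the cooker's frame.
- menu_key_top (a point): Menu key: small, round, 18 mm across, 7 mm proud of the panel, white; second from the right, 52 mm from its neighbours. The panel slopes down towards the robot at 0.26 rad. Site: centre of the key's top face, sinks with it; z: the panel's outward normal (press along -z); y: along the row, to the left as one faces the cooker.
- menu_key (a joint): Travel of this key, m: 0 released, 0.005 fully down. Spring: 1.2 N to start it, 4.2 N fully down, comes back by itself; it registers once more than 0.0025 down.
- start_key_top (a point): Start key: large, round, 30 mm across, 7 mm proud of the panel, white; right-hand end of the row (the cooker's -y end), 52 mm from the menu key. The panel slopes down towards the robot at 0.26 rad. Site: centre of the key's top face, sinks with it; z: the panel's outward normal (press along -z); y: along the row, to the left as one faces the cooker.
- start_key (a joint): Travel of this key, m: 0 released, 0.005 fully down. Spring: 1.2 N to start it, 4.2 N fully down, comes back by itself; it registers once more than 0.0025 down.
- timer_key_top (a point): Timer key, not to be pressed: square, 18 mm, 7 mm proud, white; just left of the middle, 52 mm from the menu key. The panel slopes down towards the robot at 0.26 rad. Site: centre of the key's top face, sinks with it; z: the panel's outward normal (press along -z); y: along the row, to the left as one faces the cooker.
- timer_key (a joint): Travel of this key, m: 0 released, 0.005 fully down. Spring: 1.2 N to start it, 4.2 N fully down, comes back by itself; it registers once more than 0.0025 down.
- cancel_key_top (a point): Cancel key, not to be pressed: oblong, 32 mm wide and 16 mm deep, 7 mm proud, white; at the left-hand end of the row. The panel slopes down towards the robot at 0.26 rad. Site: centre of the key's top face, sinks with it; z: the panel's outward normal (press along -z); y: along the row, to the left as one faces the cooker.
- cancel_key (a joint): Travel of this key, m: 0 released, 0.005 fully down. Spring: 1.2 N to start it, 4.2 N fully down, comes back by itself; it registers once more than 0.0025 down.
- measuring_cup: Clear plastic rice measuring cup, 66 mm across, 65 mm high, loose, standing in front of the cooker; leave alone. Origin: centre of the underside.
- paddle: White plastic rice paddle, 190 mm long, lying loose in front of the cooker; leave alone. Origin: middle of the underside, x along its length.
- mug: White mug, 82 mm across, 100 mm high, loose, to the left of the cooker; leave alone. Origin: centre of the underside.
- bowl: White bowl, 116 mm across, 60 mm high, loose, to the right of the cooker; leave alone. Origin: centre of the underside.
- spice_jar_a: Glass spice jar with a steel cap, 45 mm across, 98 mm high, loose, beside the cooker; leave alone. Origin: centre of the underside.
- spice_jar_b: A second such jar, 45 mm across, 98 mm high; leave alone. Origin: centre of the underside.
- oil_bottle: Amber oil bottle, 54 mm across, 170 mm high, loose, beside the cooker; leave alone. Origin: centre of the underside.

How it is judged:
By the outcome, as a careful person would: the job done as asked, in the order asked, and still so for the second after the job is handed in, with the robot touching nothing.
It also fails if it takes over 38 s, if anything falls off the work surface, if the arm or the gripper's body presses on something with over 40 N, if the wrist force passes 120 N, or if a joint passes its speed limit or range.

## Working session

There is one attempt and no reset: what is moved stays moved. The work goes in short steps, Python scripts to look and compute and a tool call to move; the robot and the scene stay as the last step left them, time stands still between calls to the robot, and variables do not carry over. Pictures are saved under pics/ and viewed, at most 10 in all, crops included, and the job is handed in when it is done.

Besides the shell and the picture viewer there is one more tool, called as name(argument=value, ...) on one line, values as JSON. arm_command: Moves the arm, as the interface text tells. Its arguments: {"type":"object","properties":{"targets":{"type":"array"},"grip_force":{"type":"number"}},"required":["targets"]}

```bash
mkdir -p pics
cat > h.py <<'E'
import numpy as np, cv2
from scipy.spatial.transform import Rotation as R
from rig import monitor, imaging, ticket, spotter
def ray(f,loc):
    h,w=f["frame"].shape[:2]; u=np.array([loc[1]*w,loc[0]*h,1])
    d=R.from_quat(f["orientation"]).apply(np.linalg.inv(f["K"])@u) if np.size(f["orientation"])==4 else np.array(f["orientation"])@np.linalg.inv(f["K"])@u
    return np.array(f["eye"]),d/np.linalg.norm(d)
def tri(r1,r2):
    A=np.zeros((3,3));b=np.zeros(3)
    for e,d in (r1,r2):
        P=np.eye(3)-np.outer(d,d);A+=P;b+=P@e
    p=np.linalg.solve(A,b);return p,[np.linalg.norm((np.eye(3)-np.outer(d,d))@(p-e)) for e,d in (r1,r2)]
E
python3 - <<'E'
from h import *
fs={c:imaging.grab_frame(c) for c in("side","top")}
print({c:np.round(f["eye"],3) for c,f in fs.items()}); s=monitor.observe(); print(s["time_s"],s["tool_pos"],s["eef_rot"])
cv2.imwrite("pics/a.png",np.vstack([fs[c]["frame"] for c in fs])[:,:,::-1][:, :])
im=np.hstack([fs[c]["frame"] for c in fs])[:,:,::-1]; cv2.imwrite("pics/a.png",cv2.resize(im,(800,300)))
for c in fs: cv2.imwrite(f"pics/{c}0.png",fs[c]["frame"][:,:,::-1])
for n in "cooker lid_front lid_hinge menu_key_top start_key_top timer_key_top cancel_key_top measuring_cup mug bowl spice_jar_a oil_bottle paddle".split():
    L={c:spotter.landmark_of(c,n) for c in fs}
    for c in fs: print(n,c,[(np.round(np.array(l["location"])*[384,512],1).tolist(),round(l["score"],2)) for l in L[c][:2]])
    if all(L.values()):
        p,e=tri(*[ray(fs[c],L[c][0]["location"]) for c in fs]); print("   ",np.round(p,4),np.round(e,4))
E
```

```text
{'side': array([ 0.485, -0.862,  0.749]), 'top': array([0.471, 0.06 , 0.999])}
0.1 [0.19808114 0.61854396 0.21374515] [ 1.54303420e-01  9.88023199e-01 -7.80856931e-04 -5.65205415e-05]
cooker side [([259.8, 297.6], 0.73)]
cooker top [([175.7, 302.1], 0.93)]
    [ 0.6568 -0.1174  0.0074] [0.0106 0.0106]
lid_front side [([185.1, 297.1], 0.58)]
lid_front top [([155.3, 324.8], 0.87), ([169.7, 392.6], 0.65)]
    [ 0.647  -0.1247  0.2449] [0.0001 0.0001]
lid_hinge side [([207.1, 357.6], 0.58)]
lid_hinge top [([105.6, 309.3], 0.62)]
    [ 0.7932 -0.1145  0.1672] [0.0063 0.0063]
menu_key_top side [([230.5, 249.4], 0.45)]
menu_key_top top [([209.6, 334.1], 0.5), ([102.9, 307.0], 0.45)]
    [ 0.5392 -0.162   0.1516] [0.0004 0.0004]
start_key_top side [([247.6, 254.4], 0.63)]
start_key_top top [([208.4, 354.3], 0.47)]
    [ 0.5439 -0.2119  0.1454] [0.003 0.003]
timer_key_top side [([217.0, 250.5], 0.58)]
timer_key_top top [([211.7, 309.8], 0.57)]
    [ 0.5411 -0.1062  0.1453] [0.0052 0.0052]
cancel_key_top side [([207.4, 241.3], 0.49)]
cancel_key_top top []
measuring_cup side [([249.0, 204.4], 0.98), ([202.0, 240.6], 0.67)]
measuring_cup top [([255.6, 284.4], 0.98), ([168.7, 392.0], 0.68)]
    [ 0.4303 -0.0587  0.007 ] [0.0007 0.0007]
mug side [([187.6, 297.9], 0.24)]
mug top []
bowl side [([350.5, 318.3], 0.93)]
bowl top [([169.7, 392.8], 0.55)]
    [ 0.6627 -0.3742  0.0025] [0.0044 0.0044]
spice_jar_a side [([334.5, 259.4], 0.78)]
spice_jar_a top [([212.5, 380.1], 0.82), ([156.0, 232.5], 0.7)]
    [ 0.5446 -0.3278  0.004 ] [0.0053 0.0053]
oil_bottle side [([224.9, 213.7], 0.88)]
oil_bottle top [([249.6, 248.1], 0.83)]
    [0.4519 0.0378 0.0077] [0.0022 0.0022]
paddle side [([303.2, 200.7], 0.57)]
paddle top [([258.3, 347.6], 0.69)]
    [ 0.421  -0.2306 -0.001 ] [0.0029 0.0029]
```

View pics/top0.png

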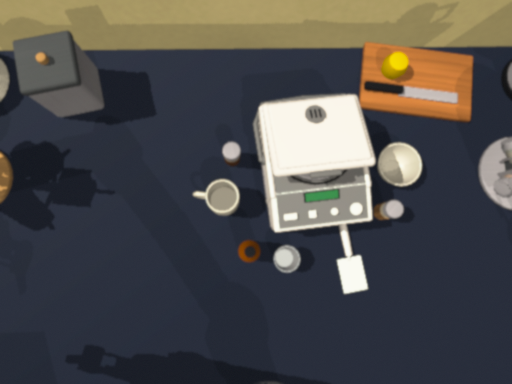

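View pics/side0.png

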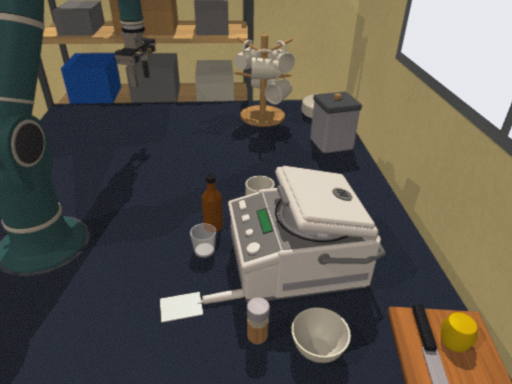

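The top view shows the key row from cancel at (290,216) to start at (356,209), with the lid ajar above it. The side view shows the keys from about (242,205) to (253,248), and the networks' detections agree. Next I'll fit the cooker pose and lid angle.

```bash
cat > fit.py <<'E'
from h import *
from scipy.optimize import least_squares
KY=dict(menu=-.026,start=-.078,timer=.026,cancel=.078)
def model(p):
    x,y,yaw,th,kx=p; c=lambda q:R.from_euler('z',yaw).apply(q)+[x,y,0]
    m={k+"_key_top":c([kx,v,.134+.25*(kx+.155)+.007]) for k,v in KY.items()}
    m["lid_hinge"]=c([.135,0,.166]); m["lid_front"]=c([.135-.155*np.cos(th)+.03*np.sin(th),0,.166+.155*np.sin(th)+.03*np.cos(th)])
    return m
def proj(f,P):
    o=R.from_quat(f["orientation"]) if np.size(f["orientation"])==4 else R.from_matrix(f["orientation"])
    q=f["K"]@o.inv().apply(P-np.array(f["eye"])); return q[:2]/q[2]
def fit(fs,obs,p0=(.657,-.12,.09,.33,-.11)):
    res=lambda p:np.concatenate([proj(fs[c],model(p)[n])-uv for c,n,uv in obs])
    s=least_squares(res,p0,loss="soft_l1",f_scale=1.5); return s.x,res(s.x).reshape(-1,2)
E
python3 - <<'E'
from fit import *
fs={c:imaging.grab_frame(c) for c in("side","top")}
man={"top":dict(start=(356,209),menu=(334,211.5),timer=(312.5,214),cancel=(290.5,216.5)),"side":dict(start=(253.5,248),menu=(249.5,232),timer=(245.5,218),cancel=(242.5,205))}
obs=[(c,k+"_key_top",np.array(v)) for c in man for k,v in man[c].items()]
for c in fs:
    for n in ("lid_hinge","lid_front"):
        l=spotter.landmark_of(c,n)
        if l: obs.append((c,n,np.array(l[0]["location"])[::-1]*[512,384]))
p,r=fit(fs,obs); print(np.round(p,4))
for o,e in zip(obs,r): print(o[0],o[1],np.round(e,1))
for n,v in model(p).items(): print(n,np.round(v,4))
s=monitor.observe(); T=R.from_quat(s["eef_rot"])
tgt=R.from_matrix(np.array([[-np.cos(p[2]),-np.sin(p[2]),0],[-np.sin(p[2]),np.cos(p[2]),0],[0,0,-1]]).T.T)
print("turn deg",(T.inv()*tgt).as_rotvec(degrees=True))
d=model(p)["lid_front"]+[0,0,.08]-s["tool_pos"]; print("world d",d,"tool d now",T.inv().apply(d),"after turn",tgt.inv().apply(d), s["ft_force"])
E
```

```text
[ 0.6593 -0.1245  0.1042  0.2849 -0.1253]
top start_key_top [ 0.1 -1.6]
top menu_key_top [ 0.4 -1.2]
top timer_key_top [ 0.1 -0.8]
top cancel_key_top [ 0.1 -0.4]
side start_key_top [-0.8 -0.2]
side menu_key_top [-1.   0.1]
side timer_key_top [-0.9 -0.2]
side cancel_key_top [-1.4 -0.3]
side lid_hinge [-1.6 -0.1]
side lid_front [ 1.3 -0.3]
top lid_hinge [ 1. -3.]
top lid_front [-0.5  1.2]
menu_key_top [ 0.5374 -0.1634  0.1484]
start_key_top [ 0.5428 -0.2151  0.1484]
timer_key_top [ 0.532  -0.1117  0.1484]
cancel_key_top [ 0.5266 -0.06    0.1484]
lid_hinge [ 0.7936 -0.1105  0.166 ]
lid_front [ 0.654  -0.1251  0.2384]
turn deg [ 2.52905632e-03  3.73719166e-03 -2.37227473e+01]
world d [ 0.45584158 -0.74414514  0.10375107] tool d now [-0.6610109  -0.56974461 -0.10374715] after turn [-0.37593523 -0.78753808 -0.10375107] [-0.13339426 -0.67923965 -0.71638176]
```

arm_command(targets=[[[0,0,-0.034,0,0,-7.9,0],[0,0,-0.034,0,0,-7.9,0],[0,0,-0.036,0,0,-7.9,0],[-0.0235,-0.0492,0,0,0,0,0],[-0.0235,-0.0492,0,0,0,0,0],[-0.0235,-0.0492,0,0,0,0,0],[-0.0235,-0.0492,0,0,0,0,0],[-0.0235,-0.0492,0,0,0,0,0],[-0.0235,-0.0492,0,0,0,0,0],[-0.0235,-0.0492,0,0,0,0,0],[-0.0235,-0.0492,0,0,0,0,0],[-0.0235,-0.0492,0,0,0,0,0],[-0.0235,-0.0492,0,0,0,0,0],[-0.0235,-0.0492,0,0,0,0,0],[-0.0235,-0.0492,0,0,0,0,0],[-0.0235,-0.0492,0,0,0,0,0],[-0.0235,-0.0492,0,0,0,0,0],[-0.0235,-0.0492,0,0,0,0,0],[-0.0235,-0.0492,0,0,0,0,0],[0,0,0,0,0,0,0]]], grip_force=10)

```text
time_s: 4.2
tool_pos: [0.654, -0.1302, 0.3177]
eef_rot: [-0.048, 0.999, -0.001, -0.001]
ft_force: [-0.7, 1.5, -0.9]
grip_width: 0.003
gripper_force: 0.0
```

Run:
```python
from h import *
f=imaging.grab_frame("side"); cv2.imwrite("pics/s1.png",cv2.resize(f["frame"][100:300,180:420,::-1],(720,600)))
s=monitor.observe(); print(s["time_s"],s["tool_pos"],s["ft_force"])
```

```text
4.25 [ 0.65357991 -0.12695611  0.31778008] [0.18465683 0.46018228 0.31553995]
```

View pics/s1.png

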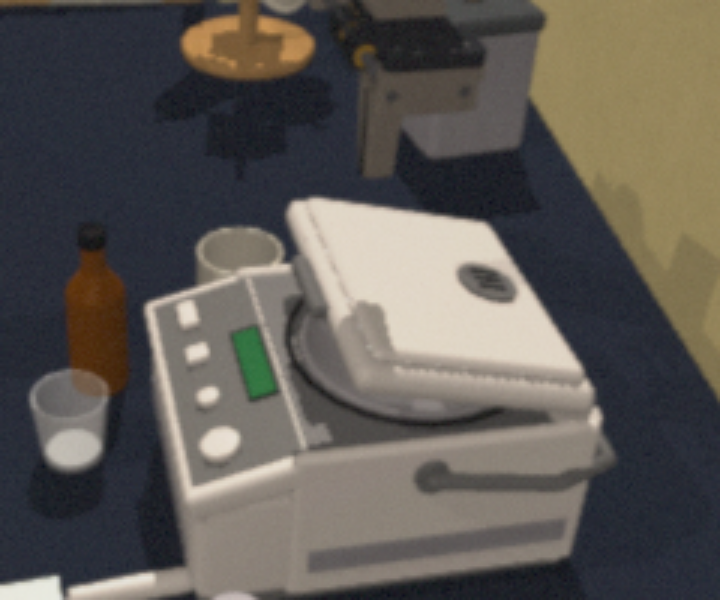

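The closed fingers hover above the front part of the lid, with tips at about (375,175) in the crop. The lid is open and the path down is clear.

arm_command(targets=[[[0,0,0.02,0,0,0,0],[0,0,0.02,0,0,0,0],[0,0,0.015,0,0,0,0],[0,0,0.008,0,0,0,0],[0,0,0.004,0,0,0,0],[0,0,0.004,0,0,0,0],[0,0,0.004,0,0,0,0],[0.0015,0,0.004,0,0,0,0],[0.002,0,0.004,0,0,0,0],[0.002,0,0.004,0,0,0,0],[0.002,0,0.004,0,0,0,0]]])

```text
time_s: 5.62
tool_pos: [0.647, -0.1257, 0.228]
eef_rot: [-0.052, 0.999, -0.0, 0.001]
ft_force: [1.3, 0.4, 1.6]
grip_width: 0.007
gripper_force: 1.3
```

arm_command(targets=[[[0.0015,0,0.004,0,0,0,0],[0.0015,0,0.004,0,0,0,0],[0.0015,0,0.004,0,0,0,0],[0.001,0,0.004,0,0,0,0],[0.001,0,0.004,0,0,0,0],[0.001,0,0.003,0,0,0,0],[0,0,0,0,0,0,0]]])

```text
time_s: 6.5
tool_pos: [0.638, -0.1266, 0.204]
eef_rot: [-0.052, 0.999, 0.0, -0.001]
ft_force: [0.4, 0.0, 0.7]
grip_width: 0.006
gripper_force: 0.3
```

arm_command(targets=[[[0,0,0.002,0,0,0,0],[0,0,0.002,0,0,0,0],[0,0,0.002,0,0,0,0],[0,0,0.0015,0,0,0,0],[0,0,0.001,0,0,0,0]]])

```text
time_s: 7.12
tool_pos: [0.637, -0.1267, 0.1967]
eef_rot: [-0.052, 0.999, 0.001, -0.002]
ft_force: [-8.2, 0.4, 11.5]
grip_width: 0.004
gripper_force: 5.8
```

arm_command(targets=[[[0,0,0.001,0,0,0,0],[0,0,0.001,0,0,0,0],[0,0,0.0005,0,0,0,0]]])

```text
time_s: 7.5
tool_pos: [0.6369, -0.1268, 0.1963]
eef_rot: [-0.052, 0.999, 0.001, -0.002]
ft_force: [-12.9, 1.7, 22.4]
grip_width: 0.005
gripper_force: 11.3
```

arm_command(targets=[[[0,0,-0.004,0,0,0,0],[0,0,-0.01,0,0,0,0],[0,0,-0.025,0,0,0,0],[0,0,-0.03,0,0,0,0],[0,0,0,0,0,0,0]]])

```text
time_s: 8.12
tool_pos: [0.6403, -0.127, 0.265]
eef_rot: [-0.052, 0.999, -0.001, 0.002]
ft_force: [-0.4, 0.4, -0.4]
grip_width: 0.002
gripper_force: 0.0
```

Run:
```python
from fit import *
fs={c:imaging.grab_frame(c) for c in("side","top")}
a=cv2.resize(fs["side"]["frame"][160:310,200:400,::-1],(600,450)); cv2.imwrite("pics/s2.png",a)
for c in fs:
  for n in ("lid_front","menu_key_top","start_key_top","lid_hinge"):
    print(c,n,[(np.round(np.array(l["location"])[::-1]*[512,384],1).tolist(),round(l["score"],2)) for l in spotter.landmark_of(c,n)[:2]], np.round(proj(fs[c],model((.6593,-.1245,.1042,0,-.1253))[n]),1))
s=monitor.observe(); T=R.from_quat(s["eef_rot"]); print(s["tool_pos"],s["ft_force"])
yaw=.1042
Y=np.array([-np.sin(yaw),np.cos(yaw),0]); Z=R.from_euler('z',yaw).apply([np.sin(.26),0,-np.cos(.26)]); X=np.cross(Y,Z)
tgt=R.from_matrix(np.c_[X,Y,Z]); print("turn",(T.inv()*tgt).as_rotvec(degrees=True))
m=model((.6593,-.1245,.1042,0,-.1253))["menu_key_top"]; d=m-.03*Z-s["tool_pos"]; print("d tool now",T.inv().apply(d),"after",tgt.inv().apply(d))
```

```text
side lid_front [([289.4, 203.8], 0.57)] [292.3 203.5]
side menu_key_top [([249.4, 224.7], 0.47)] [248.4 232.1]
side start_key_top [([251.3, 247.8], 0.5)] [252.7 247.8]
side lid_hinge [([356.4, 207.0], 0.95), ([253.8, 246.7], 0.16)] [354.5 207.2]
top lid_front [([322.6, 164.7], 0.8)] [320.8 163.6]
top menu_key_top [([323.5, 161.3], 0.39), ([331.6, 208.5], 0.36)] [334.4 210.3]
top start_key_top [([312.0, 217.1], 0.33)] [356.1 207.4]
top lid_hinge [([305.3, 106.7], 0.65), ([222.4, 199.0], 0.58)] [307.8 103. ]
[ 0.63866308 -0.12648104  0.26212034] [-0.69848537  0.03412479  0.57456977]
turn [ 1.43037963e-03 -1.49358311e+01 -2.52512365e-02]
d tool now [ 0.11221247 -0.02623166  0.08477776] after [ 0.13028326 -0.02617619  0.05299139]
```

View pics/s2.png

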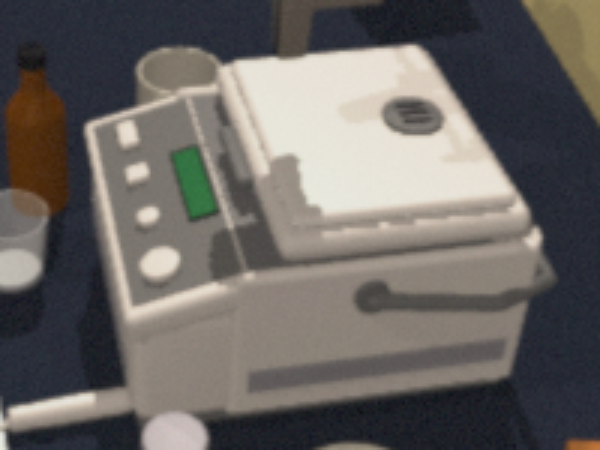

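The lid lies flat and shut, and the lid_front detections match the model for 0 rad. The keys are in view, with menu at (148,216) and start at (160,265) in the crop. Moving to hover above the menu key.

arm_command(targets=[[[0.028,-0.0065,0,0,0,0,0],[0.028,-0.0065,0,0,0,0,0],[0.028,-0.0065,0,0,0,0,0],[0.028,-0.0065,0,0,0,0,0],[0,0,0,0,-5,0,0],[0,0,0,0,-5,0,0],[0,0,0,0,-5,0,0],[0.0055,0,0.0205,0,0,0,0],[0.0055,0,0.0205,0,0,0,0],[0.0055,0,0.0205,0,0,0,0],[0.0055,0,0.0205,0,0,0,0],[0,0,0,0,0,0,0],[0,0,0,0,0,0,0]]])

```text
time_s: 10.25
tool_pos: [0.5306, -0.1643, 0.1785]
eef_rot: [-0.051, 0.99, 0.007, 0.131]
ft_force: [0.3, 0.5, 0.9]
grip_width: 0.006
gripper_force: 0.0
```

```bash
cat > rel.py <<'E'
from fit import *
fs={c:imaging.grab_frame(c) for c in("side","top")}
s=monitor.observe(); T=R.from_quat(s["eef_rot"]); M=model((.6593,-.1245,.1042,0,-.1253))
print(s["time_s"],s["tool_pos"],s["ft_force"],"tool z",T.apply([0,0,1]))
for k in("menu","start","timer"): print(k,"in tool",np.round(T.inv().apply(M[k+"_key_top"]-s["tool_pos"]),4))
E
cat > look.py <<'E'
from rel import *
import sys
a=cv2.resize(fs["side"]["frame"][160:280,200:300,::-1],None,fx=4,fy=4,interpolation=2)
b=cv2.resize(fs["top"]["frame"][160:280,280:380,::-1],None,fx=4,fy=4,interpolation=2); cv2.imwrite(sys.argv[1],np.hstack([a,b])[:480])
for c in fs: print(c,"tcp px",proj(fs[c],np.array(s["tool_pos"])))
E
python3 look.py pics/k1.png
```

```text
10.35 [ 0.53075663 -0.16422535  0.17879383] [-0.27261559  0.10752831 -0.01947143] tool z [ 0.25921292  0.02648023 -0.96545713]
menu in tool [0.0015 0.0002 0.0311]
start in tool [ 0.0015 -0.0518  0.0311]
timer in tool [0.0015 0.0522 0.031 ]
side tcp px [245.53986314 221.91069536]
top tcp px [338.35351329 212.06433939]
```

View pics/k1.png

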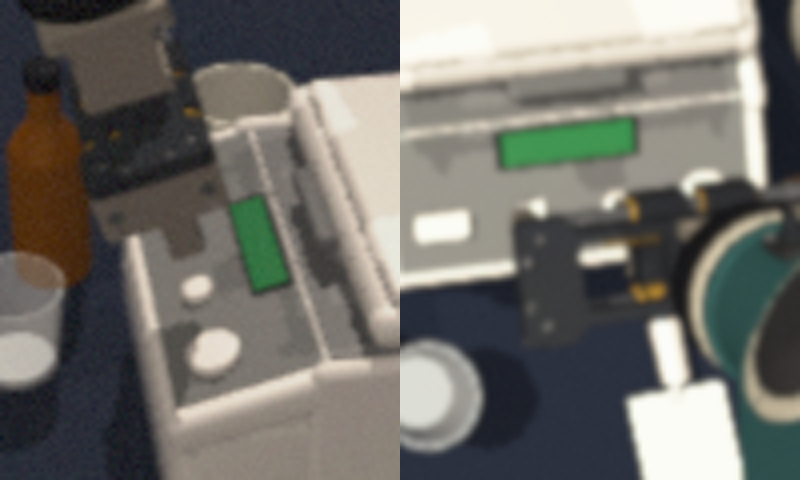

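The side crop shows the fingertips at about (183,250), hovering above the menu key at (196,290). Both match the projections, so I'll approach the key.

arm_command(targets=[[[0,0,0.012,0,0,0,0],[0,0,0.01,0,0,0,0],[0,0,0.004,0,0,0,0],[0,0,0.002,0,0,0,0],[0,0,0.002,0,0,0,0],[0,0,0.001,0,0,0,0],[0,0,0.001,0,0,0,0],[0,0,0,0,0,0,0]]])

```text
time_s: 11.35
tool_pos: [0.538, -0.1631, 0.1468]
eef_rot: [-0.051, 0.99, 0.007, 0.13]
ft_force: [-4.1, -0.0, 2.1]
grip_width: 0.005
gripper_force: 1.7
```

arm_command(targets=[[[0,0,0.001,0,0,0,0],[0,0,0.001,0,0,0,0],[0,0,0,0,0,0,0]]])

```text
time_s: 11.72
tool_pos: [0.5385, -0.1631, 0.1454]
eef_rot: [-0.051, 0.99, 0.007, 0.13]
ft_force: [-7.4, 1.9, 9.3]
grip_width: 0.006
gripper_force: 5.8
```

The force rose to about 11 N along the normal, above the 4.2 N needed for full travel, so the menu key bottomed out. Next I release it, shift 52 mm to the start key and look.

arm_command(targets=[[[0,0,-0.003,0,0,0,0],[0,0,-0.008,0,0,0,0],[0,0,-0.012,0,0,0,0],[0,0,-0.012,0,0,0,0],[0,-0.017,0,0,0,0,0],[0,-0.018,0,0,0,0,0],[0,-0.017,0,0,0,0,0],[0,0,0,0,0,0,0],[0,0,0,0,0,0,0]]])

```text
time_s: 12.85
tool_pos: [0.5352, -0.215, 0.1789]
eef_rot: [-0.052, 0.99, 0.007, 0.13]
ft_force: [-0.2, 0.5, 0.3]
grip_width: 0.009
gripper_force: 0.0
```

```bash
python3 look.py pics/k2.png
```

```text
12.95 [ 0.53524818 -0.21471621  0.17878581] [-0.92747851  0.01043723  0.59905441] tool z [ 0.2574559   0.02756512 -0.9658968 ]
menu in tool [0.0006 0.0508 0.0313]
start in tool [ 0.0007 -0.0012  0.0313]
timer in tool [0.0006 0.1028 0.0313]
side tcp px [249.22340745 237.06116935]
top tcp px [360.31570434 209.49112734]
```

View pics/k2.png

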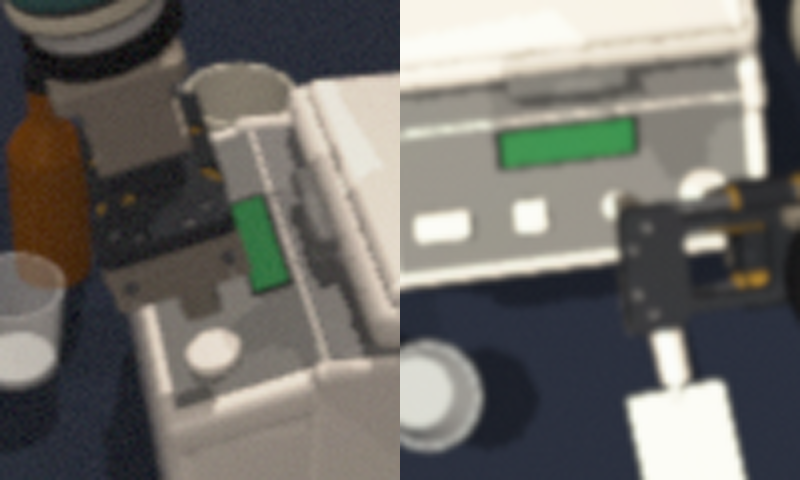

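The fingertips hover over the start key, at about (213,350) in the crop, and the lid is still shut. The offset to the key is about 1 mm, so I'll press it the same way.

arm_command(targets=[[[0,-0.001,0.012,0,0,0,0],[0,0,0.01,0,0,0,0],[0,0,0.004,0,0,0,0],[0,0,0.002,0,0,0,0],[0,0,0.002,0,0,0,0],[0,0,0.001,0,0,0,0],[0,0,0.001,0,0,0,0],[0,0,0.001,0,0,0,0],[0,0,0.001,0,0,0,0],[0,0,0,0,0,0,0]]])

```text
time_s: 14.2
tool_pos: [0.5439, -0.2159, 0.1458]
eef_rot: [-0.051, 0.99, 0.007, 0.13]
ft_force: [-2.8, 0.8, 4.0]
grip_width: 0.01
gripper_force: 2.0
```

arm_command(targets=[[[0,0,0.001,0,0,0,0],[0,0,0.0005,0,0,0,0],[0,0,0,0,0,0,0]]])

```text
time_s: 14.58
tool_pos: [0.5441, -0.2159, 0.1455]
eef_rot: [-0.051, 0.99, 0.007, 0.131]
ft_force: [-8.7, 1.8, 15.0]
grip_width: 0.003
gripper_force: 8.0
```

Bottomed out. Releasing and retreating.

arm_command(targets=[[[0,0,-0.004,0,0,0,0],[0,0,-0.008,0,0,0,0],[0,0,-0.015,0,0,0,0],[0,0,-0.03,0,0,0,0],[0,0,-0.04,0,0,0,0],[0,0,-0.04,0,0,0,0],[0,0,0,0,0,0,0],[0,0,0,0,0,0,0]]])

```text
time_s: 15.58
tool_pos: [0.5091, -0.2191, 0.2767]
eef_rot: [-0.052, 0.99, 0.007, 0.131]
ft_force: [0.0, -0.4, 0.2]
grip_width: 0.005
gripper_force: 0.0
```

Run:
```python
from rel import *
cv2.imwrite("pics/end.png",cv2.resize(np.hstack([fs["side"]["frame"][130:384,140:400],fs["top"]["frame"][80:334,180:440]])[:,:,::-1],(800,390)))
```

```text
15.675 [ 0.50876245 -0.21894925  0.27562974] [-0.00596159  0.64603863  0.91888166] tool z [ 0.25568175  0.0274118  -0.96637231]
menu in tool [-0.0004  0.0522  0.1318]
start in tool [-0.0004  0.0002  0.1317]
timer in tool [-0.0004  0.1042  0.1318]
```

View pics/end.png

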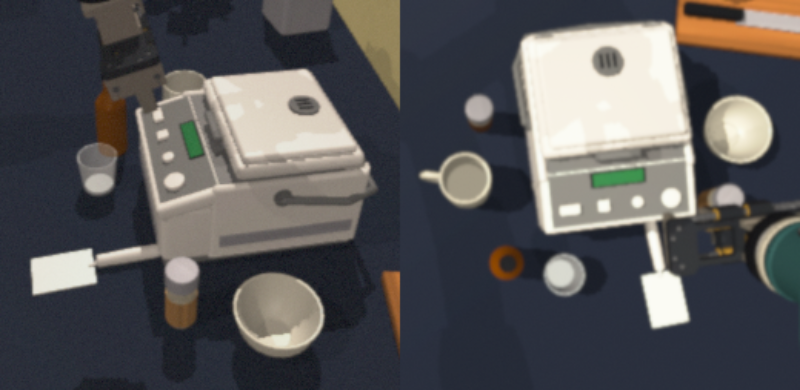

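The lid is shut, the keys are up (menu at (168,157), start at (174,181)), everything around the cooker is in place and the robot is clear.

```bash
python3 -c "
from rig import ticket; print(ticket.finish_job())"
```

```text
the job is handed in; nothing more can be done
None
```

I pushed the lid fully shut, then tapped the menu key and the start key until each bottomed out, let both spring back, and handed the job in at about 15.7 s with nothing else disturbed; the verdict was not shown.

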